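Stone the fit gauge and sort the cell bushings

ROBOT

A 6-joint arm with a two-finger parallel gripper is mounted at the origin on the work surface. World frame = base frame: x ahead of the robot, y to its left, z up, the work surface at z = 0. Lengths are in mm, angles in rad, forces in N, time in s.
With the tool pointing down it reaches from about 350 to 975 mm from the base axis. Payload 7.1 kg.
Tool frame: the origin (TCP) lies at the very end of the fingers, on their centre line; the grasp point (between the pads) lies 19 mm behind it; z points along the fingers, y is the line along which they close (so a half turn about z gives the same grasp; the last joint's range is limited). The gripper opens to 88 mm and grips with 3 to 60 N. Pads are 20 mm wide; open, the fingers measure 115 mm over their backs; the gripper's body (75 mm by 178 mm) begins 61 mm behind the grasp point.
Start: joints at [1.311, 0.423, 1.63, -0, 1.089, -0.019], TCP at [149.018, 606.958, 222.675] pointing down, gripper open.
Joint ranges: [-3, 3], [-0.9, 2.11], [0.09, 2.58], [-1.31, 4.45], [0.11, 2.69], [-2.54, 2.54]. Speed limits (rad/s): [2.39, 2.39, 3.01, 3.14, 3.14, 3.14].

INTERFACE

Orientations are given as a rotation vector (axis times angle).
In Python, from workcell import sensors, imaging, close_job gives the robot as it stands. The module is installed in compiled form; this text tells all that it offers.
- The arm moves only by the tool servo_tool, never from a script. Its argument "steps" is a list of rows, each a list of 3 entries, a list of its own where there are three numbers: the shift along the world's x, y, z in m, then the turn, a rotation vector about the world's x, y, z in degrees, then the opening, from -1 (shut) to 1 (fully open). A call has exactly 8 rows; each row shifts and turns the commanded pose from where the row before left it; what a row does not reach is not made up. A row lasts 1/12 s, in which the tool goes at most 41.7 mm and 7.16 degrees, less where a joint would pass 70% of its speed; a pose out of reach is approached as far as the arm can. A call is refused whole if a number of a shift passes 0.0417 or a number of a turn 7.16, either way. A call with a gripper value outside its range is refused whole. The fingers move at their own pace and stop on an object; the grip force is fixed at half the most. Time passes only in rows, so rows that do not move let the fingers close, or fill a call up. It gives the time, the measured TCP pose, the force, the opening and the grip force at its end, in the units of the state.
- sensors.get_obs(): the state, without advancing time (a new reading comes with each control period).
- imaging.get_image(name): name is "scene" or "top" or "wrist"; returns a dict with "color" (420x560x3 uint8, blue, green, red), "range_z" (420x560 float32, mm along the optical axis (not along the pixel's ray), 0 where there is no reading), "vertical_fov" (degrees; the focal length in pixels is half the picture's height over the tangent of half this angle, whatever the lens; pixels are square), "cx", "cy" (the principal point, pixels), "rvec" (rotation vector, rad) and "tvec" (3), from world to camera coordinates, as OpenCV has them; the wrist camera has in their place "tool_from_camera" (4x4, takes a point from camera to tool coordinates, whose origin is the TCP and whose axes are the flange's). Camera axes: x right, y down, z forward; pixel columns grow to the right and rows downward; lengths in mm; the calibration is good to about 2 mm. A picture is of the moment at which its call begins: read the wrist's pose just before it.
- close_job(): hands the job in; it is judged then, once.
The state is a dict: "t": time; "qpos": joint angles; "qvel": joint speeds; "joint_torque": joint torques, N m; "ee_pos": TCP position; "orientation": TCP orientation; "ft_force": force on the tool from outside, world axes, zero at the start; "moment": the same for the moment, N m; "width": finger opening in mm; "grasp_force": force on a finger pad.
Only numpy, scipy, OpenCV 4.12 (cv2) and the standard library are available. Lean on these libraries where they do the work, as an engineer would, in place of code of your own. Each camera call takes 0.05 s, during which the arm holds its last target. There are 200 camera calls.

TASK

First stone the fit gauge: draw the spring-backed stone along the top of the steel bar from the end away from the pin until the stone is close to the pin, in one steady pass along the middle of the bar and pressed so that its spring gives but does not bottom out; the stone must end up standing on its rubber mat again. Then, working from the tallest brass bushing to the shortest, slide each one flange down onto the gauge pin as far as it goes of itself: those that go fully down to the bar stand in the rectangular plywood tray, those that hang up stand in the round aluminium pan, all flange down and released. There may be three or four bushings; leave the other things on the bench where they are.

Things in the scene. Friction and masses are not known exactly. Their poses are not given: they have to be found in the camera images.
- gauge: fit gauge, fixed to the table: a flat bright steel bar 46 wide (its x) by 240 long (its y) by 14 mm thick, with a dark gauge pin standing near its +y end. Origin: centre of the bar's underside; z up
- pin_foot (a point): where the pin's axis meets the bar's top (95 mm from the bar's centre, 14 mm above the table); axes as the bar's. Upward the pin is 20 mm across to 24 mm, tapers to 16 at 28 mm, stays 16 to 48 mm, tapers to a 7 mm nose at 58 mm. A good bushing slides down until its flange rests on the bar; a tight one hangs up on the lower taper, about 26 mm above the bar, and lifts off freely
- stone: spring-backed deburring stone, loose, 0.21 kg, on the rubber mat. From below: grey pad 26 (x) by 60 (y) by 12 mm, a 10 mm gap with spring posts, aluminium plate 28 by 60 by 8 mm, wooden grip block 20 (x) by 44 (y) by 32 mm, its top 62 mm above the sole. Origin: middle of the sole with the spring free; z up
- pad (a joint): how far the stone's spring is compressed (m): 0 free, 0.010 bottomed out. It starts to give at 3 N and takes about 0.6 N more per mm (9 N when bottomed)
- mat: black rubber mat, 80 (x) by 110 (y) by 3 mm, fixed: where the stone is kept. Origin: centre of its underside
- tray: low rectangular plywood tray for good bushings, fixed, 120 (x) by 230 (y) mm outside, walls 16 mm high and 4 mm thick, floor 4 mm thick. Origin: centre of its underside
- pan: low round aluminium pan for tight bushings, fixed, 160 mm across outside, rim 16 mm high and 3 mm thick, floor 4 mm thick. Origin: centre of its underside
- bush_68: flanged brass bushing 68 mm tall, open through, loose, may be absent: barrel 32 mm in diameter above a flange 46 mm in diameter and 6 mm thick at its foot; it starts standing flange down. The bore, the same all through, is either about 22 mm (good) or about 18 mm (tight). Origin: centre of its underside, z up the axis
- bush_60: flanged brass bushing 60 mm tall, open through, loose, may be absent: barrel 32 mm in diameter above a flange 46 mm in diameter and 6 mm thick at its foot; it starts standing flange down. The bore, the same all through, is either about 22 mm (good) or about 18 mm (tight). Origin: centre of its underside, z up the axis
- bush_52: flanged brass bushing 52 mm tall, open through, loose, may be absent: barrel 32 mm in diameter above a flange 46 mm in diameter and 6 mm thick at its foot; it starts standing flange down. The bore, the same all through, is either about 22 mm (good) or about 18 mm (tight). Origin: centre of its underside, z up the axis
- bush_44: flanged brass bushing 44 mm tall, open through, loose, may be absent: barrel 32 mm in diameter above a flange 46 mm in diameter and 6 mm thick at its foot; it starts standing flange down. The bore, the same all through, is either about 22 mm (good) or about 18 mm (tight). Origin: centre of its underside, z up the axis
- bush_36: flanged brass bushing 36 mm tall, open through, loose, may be absent: barrel 32 mm in diameter above a flange 46 mm in diameter and 6 mm thick at its foot; it starts standing flange down. The bore, the same all through, is either about 22 mm (good) or about 18 mm (tight). Origin: centre of its underside, z up the axis
- puck: bystander: grey soil specimen disc, 62 mm across, 20 thick. Origin: centre of its underside
- weight: bystander: steel balance weight with a knob, 32 mm across, 44 tall. Origin: centre of its underside
- collar: bystander: plain thin steel ring, 70 mm outside, 20 tall, far wider than a bushing. Origin: centre of its underside
Not all that is in view belongs to the job. Leave any purple look-alike of the bush_60 alone. What is shaped like the bush_44 but purple is not meant.

How it is judged (in metres and radians):
On the way, in this order (a step that is already met when the one before it is completed fails the run):
1. the stone is pressed on the bar at the end away from the pin (y of stone in the frame of gauge between -0.12 and -0.07 m and x of stone in the frame of gauge between -0.016 and 0.016 m and value of joint pad between 0.001 and 0.0095 m and contact force between stone and gauge above 2 N), for 0.06 s.
2. the stone, still pressed, is a quarter of the way along (y of stone in the frame of gauge between -0.06 and -0.04 m and x of stone in the frame of gauge between -0.016 and 0.016 m and value of joint pad between 0.001 and 0.0095 m and contact force between stone and gauge above 2 N), for 0.06 s.
3. the stone, still pressed, is at the middle of its pass (y of stone in the frame of gauge between -0.03 and -0.008 m and x of stone in the frame of gauge between -0.016 and 0.016 m and value of joint pad between 0.001 and 0.0095 m and contact force between stone and gauge above 2 N), for 0.06 s.
4. the stone, still pressed, is three quarters of the way along (y of stone in the frame of gauge between 0 and 0.02 m and x of stone in the frame of gauge between -0.016 and 0.016 m and value of joint pad between 0.001 and 0.0095 m and contact force between stone and gauge above 2 N), for 0.06 s.
5. the stone, still pressed, is close to the pin (y of stone in the frame of gauge between 0.028 and 0.058 m and x of stone in the frame of gauge between -0.016 and 0.016 m and value of joint pad between 0.001 and 0.0095 m and contact force between stone and gauge above 2 N), for 0.06 s.
6. the 68 mm bushing is slid onto the pin as far as it goes (horizontal distance between bush_68 and pin_foot below 0.004 m and z of bush_68 in the frame of pin_foot below 0.004 m and angle between bush_68's own z axis and vertical below 0.2 rad), for 0.2 s.
7. the 60 mm bushing is slid onto the pin as far as it goes (horizontal distance between bush_60 and pin_foot below 0.006 m and z of bush_60 in the frame of pin_foot below 0.031 m and angle between bush_60's own z axis and vertical below 0.2 rad), for 0.2 s.
8. the 52 mm bushing is slid onto the pin as far as it goes (horizontal distance between bush_52 and pin_foot below 0.004 m and z of bush_52 in the frame of pin_foot below 0.004 m and angle between bush_52's own z axis and vertical below 0.2 rad), for 0.2 s.
9. the 44 mm bushing is slid onto the pin as far as it goes (horizontal distance between bush_44 and pin_foot below 0.004 m and z of bush_44 in the frame of pin_foot below 0.004 m and angle between bush_44's own z axis and vertical below 0.2 rad), for 0.2 s.
10. the 36 mm bushing is slid onto the pin as far as it goes (horizontal distance between bush_36 and pin_foot below 0.006 m and z of bush_36 in the frame of pin_foot below 0.031 m and angle between bush_36's own z axis and vertical below 0.2 rad), for 0.2 s.
At the end, for the whole second after the job is handed in: Bushings that go fully down the pin stand in the plywood tray, those that hang up in the round pan: foot within 8 mm of the floor, tilt under 0.2 rad, at rest. The stone stands on its mat within 35 mm of its centre, tilt under 0.15 rad, at rest (x of bush_68 in the frame of tray between -0.05 and 0.05 m and y of bush_68 in the frame of tray between -0.105 and 0.105 m and z of each of bush_68, bush_52, bush_44 in the frame of tray below 0.012 m and angle between each of bush_68, bush_60, bush_52, bush_44, bush_36's own z axis and vertical below 0.2 rad and linear speed of each of bush_68, bush_60, bush_52, bush_44, bush_36, stone below 0.03 m/s and horizontal distance between each of bush_60, bush_36 and pan below 0.068 m and z of each of bush_60, bush_36 in the frame of pan below 0.012 m and x of bush_52 in the frame of tray between -0.05 and 0.05 m and y of bush_52 in the frame of tray between -0.105 and 0.105 m and x of bush_44 in the frame of tray between -0.05 and 0.05 m and y of bush_44 in the frame of tray between -0.105 and 0.105 m and horizontal distance between stone and mat below 0.035 m and z of stone in the frame of mat below 0.008 m and angle between stone's own z axis and vertical below 0.15 rad); the robot touches nothing.
It fails at once if a bystander is shifted more than 40 mm or tipped over (distance of any of puck, weight, collar from where it was at the start of the episode above 0.04 m or angle between any of puck, weight, collar's own z axis and vertical above 0.5 rad).
Of bush_68, bush_60, bush_52, bush_44, bush_36 only 3 to 4 are there at a start; the rules pass over those that are not, and their reading is None.
At some moment in a run one of bush_68, bush_60, bush_52, bush_44, bush_36 may be knocked a few centimetres aside while the robot is not near it.
It also fails if it takes over 210 s, if anything falls off the work surface, if the arm or the gripper's body presses on something with over 40 N, if the wrist force passes 120 N, or if a joint passes its speed limit or range.

## Working session

There is one attempt and no reset: what is moved stays moved. The work goes in short steps, Python scripts to look and compute and a tool call to move; the robot and the scene stay as the last step left them, time stands still between calls to the robot, and variables do not carry over. Pictures are saved under pics/ and viewed, at most 14 in all, crops included, and the job is handed in when it is done.

Besides the shell and the picture viewer there is one more tool, called after ">>>" by a JSON object that holds its "name" and its "arguments". servo_tool: Moves the arm, as the interface text tells. Its arguments: {"type":"object","properties":{"steps":{"type":"array"}},"required":["steps"]}

```bash
mkdir -p pics; cat > h.py <<'E'
import numpy as np, cv2
from workcell import sensors, imaging
def cap(n):
    o=sensors.get_obs(); im=imaging.get_image(n); h=im["color"].shape[0]
    f=h/2/np.tan(np.radians(im["vertical_fov"])/2)
    K=np.array([[f,0,im["cx"]],[0,f,im["cy"]],[0,0,1]])
    if n=="wrist":
        T=np.eye(4); T[:3,:3]=cv2.Rodrigues(np.array(o["orientation"],float))[0]; T[:3,3]=o["ee_pos"]
        C=T@np.array(im["tool_from_camera"]); R=C[:3,:3]; t=C[:3,3]
    else:
        R=cv2.Rodrigues(np.array(im["rvec"],float))[0].T; t=-R@np.array(im["tvec"],float).ravel()
    im.update(K=K,R=R,t=t); return im
def cloud(im):
    h,w=im["range_z"].shape; u,v=np.meshgrid(np.arange(w),np.arange(h)); K=im["K"]
    z=im["range_z"]; P=np.stack([(u-K[0,2])/K[0,0]*z,(v-K[1,2])/K[1,1]*z,z],-1)
    W=P@im["R"].T+im["t"]; W[z<=0]=np.nan; return W
def ray(im,u,v,h):
    d=im["R"]@np.linalg.inv(im["K"])@np.array([u,v,1.]); s=(h-im["t"][2])/d[2]; return im["t"]+s*d
E
python3 - <<'E'
from h import *
for n in ["top","scene"]:
    im=cap(n); cv2.imwrite(f"pics/{n}0.png",im["color"]); np.savez(f"{n}0.npz",W=cloud(im),c=im["color"]); print(n,im["t"].round(),im["vertical_fov"])
o=sensors.get_obs();print(o)
E
```

```text
top [ 349.  -83. 1421.] 43.706215220658876
scene [ 973. -161.  861.] 48.761884120474555
{'t': 0.1, 'qpos': array([ 1.31099799e+00,  4.23792485e-01,  1.63064582e+00, -1.55934656e-06,
        1.08859918e+00, -1.90121972e-02]), 'qvel': array([-0.0003841 ,  0.00080235, -0.0008572 ,  0.00055045,  0.00020567,
       -0.0005003 ]), 'joint_torque': array([ 4.47831662e-04, -5.45615566e+01, -2.74328399e+01,  6.46124734e-02,
        1.88039581e-02, -4.11345513e-05]), 'ee_pos': array([148.88844924, 606.46279106, 221.9492441 ]), 'orientation': array([-3.77287768e-01, -3.11865363e+00,  2.24767651e-03]), 'ft_force': array([0.83707827, 0.01870857, 0.48354811]), 'moment': array([ 0.0035801 ,  0.0413078 , -0.02314641]), 'grasp_force': 0.0, 'width': 87.8111164175521}
```

View pics/top0.png

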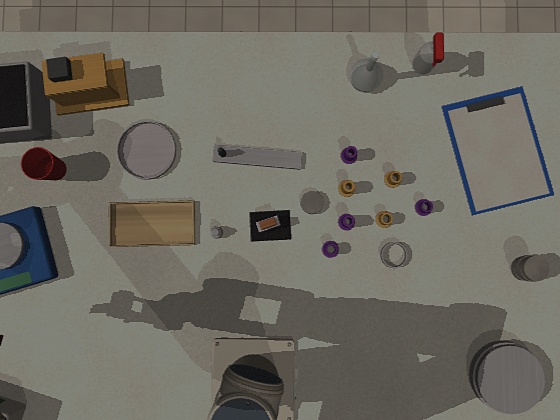

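View pics/scene0.png

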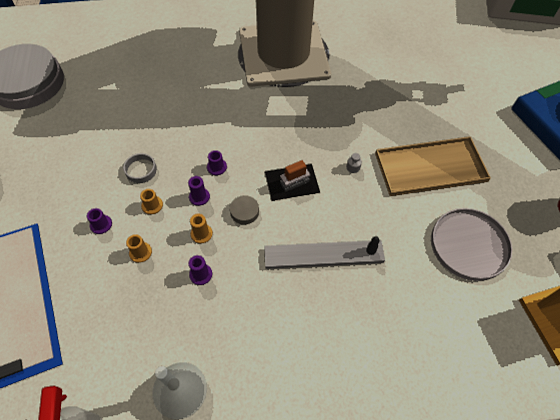

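The top view shows the bar at (258,156) with its pin at (222,152). The stone is on its mat at (268,224), the tray at (153,223) and the pan at (147,150). Brass bushings are at (347,187), (394,178) and (386,218). Purple look-alikes at (349,155), (347,222), (424,207) and (330,249) are to be left alone, as are the puck (314,202), the weight (217,231) and the collar (396,254).

```bash
cat > m.py <<'E'
from h import *
def comps(mask,mn=30):
    n,l,s,c=cv2.connectedComponentsWithStats(mask.astype(np.uint8)); return [(l==i) for i in range(1,n) if s[i,4]>=mn]
def rect(p):
    (c,s,a)=cv2.minAreaRect(p.astype(np.float32)); return np.round(c,1),np.round(s,1),round(a,1)
def brass(d):
    hsv=cv2.cvtColor(d["c"],cv2.COLOR_BGR2HSV); W=d["W"]
    return (hsv[...,0]>8)&(hsv[...,0]<28)&(hsv[...,1]>110)&(hsv[...,2]>60)&(W[...,2]>3)&(W[...,2]<90)&(W[...,0]>300)&(W[...,1]<-100)
E
python3 - <<'E'
from m import *
for n in ["top","scene"]:
    d=np.load(n+"0.npz"); W=d["W"]; c=d["c"]; Z=W[...,2]; X=W[...,0]; Y=W[...,1]
    print(n,"table z",np.nanmedian(Z[(X>350)&(X<700)&(Y>-300)&(Y<200)]))
    for m in comps(brass(d)):
        p=W[m]; zt=np.nanpercentile(p[:,2],97); t=p[p[:,2]>zt-5]
        print(" brass",np.argwhere(m).mean(0).round(),"top z",zt.round(1),"rim ctr",cv2.minEnclosingCircle(t[:,:2].astype(np.float32)))
    reg=(X>250)&(X<760)&(Y>-450)&(Y<420)&(Z>2.)
    for m in comps(reg,40):
        p=W[m]; print(" obj px",np.argwhere(m).mean(0).round()[::-1],"med",np.median(p,0).round(1),"zmax",p[:,2].max().round(1),rect(p[:,:2]))
E
```

```text
top table z 1.0878921299117792
 brass [178. 392.] top z 54.6 rim ctr ((538.0677490234375, -373.2659912109375), 15.405416488647461)
 brass [188. 346.] top z 64.2 rim ctr ((512.8529052734375, -248.58551025390625), 15.09996223449707)
 brass [219. 383.] top z 47.4 rim ctr ((429.1236877441406, -348.8592224121094), 15.692234992980957)
 obj px [109.  97.] med [752.2 392.   30.1] zmax 129.3 (array([744.7, 385.5]), array([68.6, 30.8]), 89.5)
 obj px [202. 106.] med [738.8 145.5   3.3] zmax 7.1 (array([738.7, 144.8]), array([50.8, 35.8]), 27.4)
 obj px [355. 105.] med [ 743.  -274.4    3.1] zmax 8.3 (array([ 738.5, -271.7]), array([27.6, 33.8]), 36.8)
 obj px [373. 103.] med [ 748.6 -326.4    3.4] zmax 8.7 (array([ 747.4, -323.7]), array([54.6, 26.2]), 79.3)
 obj px [282. 110.] med [728.  -75.7   3.8] zmax 8.7 (array([729.6, -73.1]), array([48.1, 27.6]), 0.4)
 obj px [397. 111.] med [ 726.1 -392.1    3.6] zmax 7.7 (array([ 724.5, -389.8]), array([28.6, 44.7]), 38.4)
 obj px [374. 114.] med [ 715.4 -323.1    4. ] zmax 7.7 (array([ 720.6, -328.8]), array([32.9, 39.5]), 89.4)
 obj px [272. 122.] 
[... 4809 characters left out ...]
rray([609.7, 300.8]), array([167.7, 171.1]), 11.6)
 obj px [104. 221.] med [ 469.1 -443.1   14.9] zmax 45.3 (array([ 462.8, -441.5]), array([41.7, 16.9]), 0.4)
 obj px [200. 228.] med [ 522.8 -248.7   34.8] zmax 63.0 (array([ 516.9, -249.2]), array([37.8, 44.5]), 12.2)
 obj px [138. 248.] med [ 546.5 -372.2   27.6] zmax 55.1 (array([ 527.1, -374.9]), array([69.4, 45. ]), 3.6)
 obj px [324. 253.] med [601.4  -6.8  13.9] zmax 74.6 (array([595.4,  -4.5]), array([246.1,  69.9]), 87.6)
 obj px [199. 270.] med [ 612.5 -255.1   35.3] zmax 63.0 (array([ 599.6, -251.8]), array([43.7, 57.5]), 54.1)
 obj px [536. 297.] med [746.9 373.7  15.3] zmax 97.4 (array([744.9, 384.5]), array([25.9, 73.7]), 11.4)
```

```bash
python3 - <<'E'
from m import *
for n in ["top","scene"]:
    d=np.load(n+"0.npz"); W=d["W"]; c=d["c"].astype(int); Z=W[...,2]; X=W[...,0]; Y=W[...,1]; V=c.max(2); S=V-c.min(2)
    b=(X>550)&(X<650)&(Y>-150)&(Y<150)
    q=b&(Z>10)&(Z<19)&(V>90); q=max(comps(q,100),key=np.sum); print(n,"bar",rect(W[q][:,:2]))
    q=b&(Z>45)&(Z<80); print(" pin",np.nanmedian(W[q],0).round(1),q.sum(),rect(W[q][:,:2]))
    mt=(X>340)&(X<480)&(Y>-130)&(Y<50)
    q=mt&(V<45)&(Z<9); q=max(comps(q,100),key=np.sum); print(" mat",rect(W[q][:,:2]))
    hsv=cv2.cvtColor(d["c"],cv2.COLOR_BGR2HSV)
    q=mt&(Z>57)&(Z<75); q=max(comps(q,20),key=np.sum); print(" grip",np.median(W[q],0).round(1),rect(W[q][:,:2]))
    q=mt&(Z>28)&(Z<42)&(V>90)&(S<40); q=max(comps(q,10),key=np.sum); print(" plate",rect(W[q][:,:2]))
    q=(X>330)&(X<480)&(Y>130)&(Y<420)&(Z>12); print(" tray",rect(W[max(comps(q,10),key=np.sum)][:,:2]))
    q=(X>510)&(X<710)&(Y>205)&(Y<400)&(Z>12); print(" pan",cv2.minEnclosingCircle(W[max(comps(q,10),key=np.sum)][:,:2].astype(np.float32)))
o=sensors.get_obs(); print(cv2.Rodrigues(o["orientation"])[0].round(3))
w=cap("wrist"); print("wristcam",w["t"],w["R"].round(2),np.array(w["tool_from_camera"]).round(2))
E
```

```text
top bar (array([597. ,  -5.9]), array([239.3,  45.6]), 85.2)
 pin [601.7  87.4  64.3] 38 (array([603.5,  88.2]), array([13.6, 15.8]), 0.8)
 mat (array([410.2, -42.7]), array([ 79.1, 108.3]), 3.4)
 grip [413.2 -36.6  65.1] (array([413.4, -36.4]), array([19.2, 43. ]), 19.8)
 plate (array([405.7, -14. ]), array([26.9, 12.1]), 24.6)
 tray (array([451.1, 367.3]), array([ 58. , 115.3]), 43.7)
 pan ((635.7451782226562, 250.39208984375), 59.05764389038086)
scene bar (array([597. ,  -6.9]), array([239.9,  47.6]), 85.1)
 pin [608.6  84.7  63.3] 85 (array([606.5,  85.7]), array([15.2, 11.3]), 50.2)
 mat (array([412.3, -43. ]), array([ 78.7, 108.4]), 3.8)
 grip [417.  -38.9  64.5] (array([415. , -38.8]), array([21.4, 44.2]), 21.0)
 plate (array([415.1, -37.8]), array([28.3, 59.1]), 16.7)
 tray (array([413.2, 276.5]), array([123.6, 231.8]), 2.3)
 pan ((613.5548095703125, 297.06903076171875), 81.32304382324219)
[[-0.971  0.238 -0.   ]
 [ 0.238  0.971 -0.001]
 [ 0.    -0.001 -1.   ]]
wristcam [ 79.38575277 623.32079394 384.21761234] [[ 0.24  0.94  0.25]
 [ 0.97 -0.23 -0.06]
 [-0.    0.26 -0.97]] [[  -0.     -0.97   -0.26   71.52]
 [   1.     -0.      0.     -0.44]
 [  -0.     -0.26    0.97 -162.27]
 [   0.      0.      0.      1.  ]]
```

>>> {"name": "servo_tool", "arguments": {"steps": [[[0.03,-0.028,0],[0,0,-3.5],1],[[0.03,-0.028,0],[0,0,-3.5],1],[[0.03,-0.028,0],[0,0,-3.5],1],[[0.03,-0.028,0],[0,0,-3.5],1],[[0.03,-0.028,0],[0,0,-3.5],1],[[0.03,-0.028,0],[0,0,-3.5],1],[[0.03,-0.028,0],[0,0,-3.5],1],[[0.03,-0.028,0],[0,0,-3.5],1]]}}

```text
t: 0.82
ee_pos: [390.0, 381.3, 222.6]
orientation: [-1.125, -2.933, 0.0]
ft_force: [0.7, 1.1, -0.8]
width: 88.1
grasp_force: 0.0
```

>>> {"name": "servo_tool", "arguments": {"steps": [[[0.026,-0.032,0],[0,0,-3.5],1],[[0.026,-0.032,0],[0,0,-3.5],1],[[0.026,-0.032,0],[0,0,-3.5],1],[[0.026,-0.032,0],[0,0,-3.5],1],[[0.026,-0.032,0],[0,0,-3.5],1],[[0.026,-0.032,0],[0,0,-3.5],1],[[0.026,-0.032,0],[0,0,-3.5],1],[[0.026,-0.032,0],[0,0,-3.5],1]]}}

```text
t: 1.48
ee_pos: [597.8, 125.0, 222.5]
orientation: [-1.801, -2.574, 0.0]
ft_force: [-0.4, 0.1, -0.2]
width: 87.9
grasp_force: 0.0
```

```bash
cat > w.py <<'E'
import sys; from m import *
im=cap("wrist"); n=sys.argv[1]; cv2.imwrite(f"pics/{n}.png",im["color"])
np.savez(n+".npz",W=cloud(im),c=im["color"],K=im["K"],R=im["R"],t=im["t"]); print(im["t"])
E
python3 w.py pin1
```

```text
[572.83190342 191.26197336 384.77695541]
```

View pics/pin1.png

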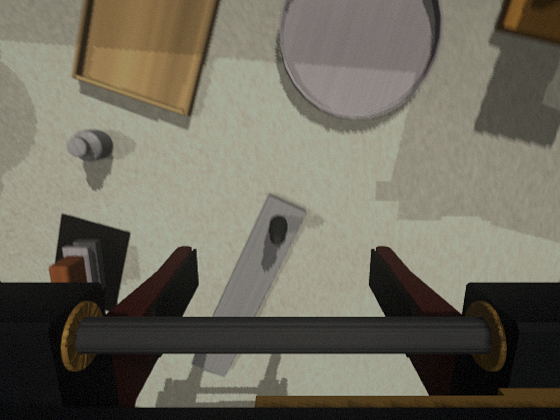

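>>> {"name": "servo_tool", "arguments": {"steps": [[[-0.023,-0.021,0],[0,0,0],1],[[-0.023,-0.021,0],[0,0,0],1],[[-0.023,-0.021,0],[0,0,0],1],[[-0.023,-0.021,0],[0,0,0],1],[[-0.023,-0.02,0],[0,0,0],1],[[-0.023,-0.02,0],[0,0,0],1],[[-0.023,-0.02,0],[0,0,0],1],[[-0.023,-0.02,0],[0,0,0],1]]}}

```text
t: 2.2
ee_pos: [411.5, -37.5, 222.5]
orientation: [-1.796, -2.577, 0.0]
ft_force: [0.2, -0.8, 0.5]
width: 87.6
grasp_force: 0.0
```

The wrist view shows the pin top at about (278,222), the bar's end at (287,205), and the stone on its mat at the left (85,265).

```bash
python3 w.py stone1; python3 - <<'E'
from m import *
d=np.load("pin1.npz"); W=d["W"]; c=d["c"].astype(int); Z=W[...,2]; X=W[...,0]; Y=W[...,1]; im=dict(K=d["K"],R=d["R"],t=d["t"])
b=(X>560)&(X<650)&(Y>-150)&(Y<140)
q=max(comps(b&(Z>9)&(Z<19)),key=np.sum); 
p=W[q]; print("bar(part)",rect(p[:,:2]),np.median(p[:,2])); 
# bar edges on plane z=14 : side lines
A=np.array([0.0837,0.9965]);N=np.array([.9965,-.0837])
for nm,mm in (("side",p),):
    s=p[:,:2]@A; n=p[:,:2]@N
    for s0 in range(-30,120,25):
        k=(s>s0-4)&(s<s0+4)
        if k.sum()>20: print(s0,np.percentile(n[k],[1,99]).round(1))
    print("far end",np.percentile(s,99.7))
for lo,hi in((68,80),(45,60),(20,36)):
    q=b&(Z>lo)&(Z<hi); print(lo,q.sum(),np.median(W[q],0).round(1),rect(W[q][:,:2]))
d=np.load("stone1.npz"); W=d["W"]; Z=W[...,2]; X=W[...,0]; Y=W[...,1]
b=(X>350)&(X<475)&(Y>-110)&(Y<20)
for lo,hi in((59,72),(27,36)):
    q=max(comps(b&(Z>lo)&(Z<hi)),key=np.sum); print(lo,np.median(W[q],0).round(1),rect(W[q][:,:2]))
E
```

```text
[386.25061469  28.59129772 384.77818157]
bar(part) (array([598.8,  30. ]), array([167.4,  46.1]), 85.3) 14.270892482120246
20 [571.8 616.5]
45 [571.5 616.5]
70 [571.8 616.2]
95 [571.4 616.5]
far end 163.50127065824844
68 87 [603.3  89.2  71.3] (array([603.3,  88.2]), array([10. ,  9.6]), 67.4)
45 59 [601.9  95.   52.4] (array([601.7,  93.5]), array([14.4,  5.2]), 18.3)
20 67 [601.   96.9  29.3] (array([600.7,  93.2]), array([19.5,  9. ]), 29.6)
59 [412.6 -35.9  65.1] (array([412.9, -36.9]), array([19.8, 43.8]), 18.3)
27 [406.9 -20.7  33.2] (array([412.9, -37.2]), array([28., 60.]), 19.3)
```

View pics/stone1.png

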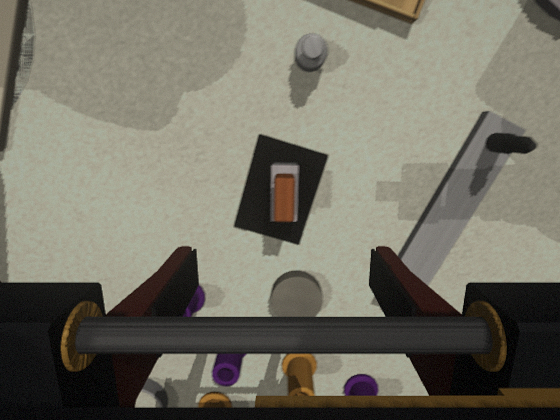

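The stone's grip block is at (285,198) on the black mat, at world (412.9,-37.0) with yaw about 19°. It is the only orange block in view, so I'm descending and gripping.

>>> {"name": "servo_tool", "arguments": {"steps": [[[0.0014,0.0005,-0.028],[0,0,-1.3],1],[[0,0,-0.028],[0,0,0],1],[[0,0,-0.028],[0,0,0],1],[[0,0,-0.028],[0,0,0],1],[[0,0,-0.026],[0,0,0],1],[[0,0,-0.024],[0,0,0],1],[[0,0,-0.0215],[0,0,0],1],[[0,0,0],[0,0,0],1]]}}

```text
t: 2.92
ee_pos: [412.0, -36.1, 36.2]
orientation: [-1.823, -2.552, 0.005]
ft_force: [-1.1, -0.3, 0.3]
width: 87.9
grasp_force: 0.0
```

>>> {"name": "servo_tool", "arguments": {"steps": [[[0,0,0],[0,0,0],-1],[[0,0,0],[0,0,0],-1],[[0,0,0],[0,0,0],-1],[[0,0,0],[0,0,0],-1],[[0,0,0],[0,0,0],-1],[[0,0,0],[0,0,0],-1],[[0,0,0],[0,0,0],-1],[[0,0,0],[0,0,0],-1]]}}

```text
t: 3.58
ee_pos: [414.6, -36.6, 39.4]
orientation: [1.826, 2.556, 0.0]
ft_force: [-0.2, -0.2, -0.7]
width: 38.3
grasp_force: 0.0
```

>>> {"name": "servo_tool", "arguments": {"steps": [[[0,0,0],[0,0,0],-1],[[0,0,0],[0,0,0],-1],[[0,0,0],[0,0,0],-1],[[0,0,0],[0,0,0],-1],[[0,0,0],[0,0,0],-1],[[0,0,0],[0,0,0],-1],[[0,0,0.005],[0,0,0],-1],[[0,0,0.01],[0,0,0],-1]]}}

```text
t: 4.25
ee_pos: [413.6, -36.4, 53.7]
orientation: [-1.825, -2.554, 0.002]
ft_force: [-0.9, 0.2, -1.9]
width: 20.0
grasp_force: 30.0
```

>>> {"name": "servo_tool", "arguments": {"steps": [[[0,0,0.035],[0,0,0],-1],[[0.0249,-0.0092,0],[0,0,-3.4],-1],[[0.0249,-0.0092,0],[0,0,-3.4],-1],[[0.0249,-0.0092,0],[0,0,-3.4],-1],[[0.0249,-0.0092,0],[0,0,-3.4],-1],[[0.0249,-0.0092,0],[0,0,-3.4],-1],[[0.0249,-0.0092,0],[0,0,-3.4],-1],[[0.0249,-0.0092,0],[0,0,-3.4],-1]]}}

```text
t: 4.92
ee_pos: [589.5, -101.4, 89.3]
orientation: [-2.317, -2.121, 0.001]
ft_force: [-0.7, 0.2, -2.3]
width: 20.1
grasp_force: 30.0
```

```bash
cat > s.py <<'E'
from m import *
import sys
W=cloud(cap(sys.argv[1])); Z=W[...,2]
b=(abs(W[...,0]-588)<70)&(abs(W[...,1]+60)<100)
o=sensors.get_obs(); print(o["ee_pos"].round(1),o["orientation"].round(3),o["ft_force"].round(1))
for lo,hi in ((9,18),(55,90)):
    q=b&(Z>lo)&(Z<hi); 
    if q.sum()>20: q=max(comps(q,5),key=np.sum); print(lo,np.median(W[q],0).round(1),rect(W[q][:,:2]))
E
python3 - <<'E'
from m import *
im=cap("scene"); cv2.imwrite("pics/sc1.png",cv2.resize(im["color"][180:320,200:420],None,fx=3,fy=3))
E
python3 s.py wrist
```

```text
[ 592.8 -102.4   89.9] [2.314 2.119 0.004] [-0.2 -0.4 -1.6]
9 [593.5 -18.3  14.3] (array([592.6, -41.5]), array([165.1,  46.1]), 85.2)
55 [597.1 -77.2  84. ] (array([596.3, -84.4]), array([22., 28.]), 84.6)
```

View pics/sc1.png

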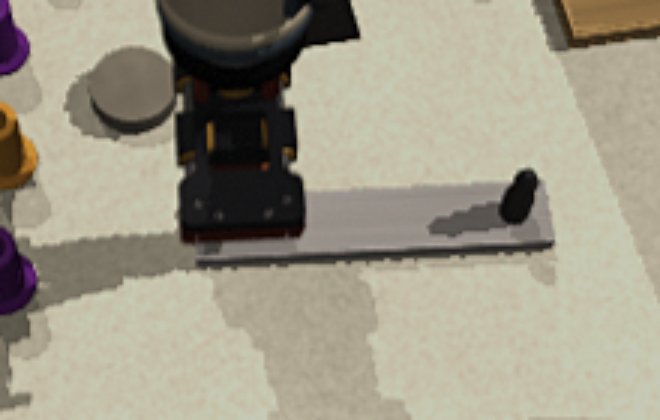

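The scene crop shows the held stone hanging over the bar's end away from the pin, at crop (240,230), with the pin at (520,195) and the path between them clear.

>>> {"name": "servo_tool", "arguments": {"steps": [[[0,0,-0.012],[0,0,0],-1],[[0,0,-0.012],[0,0,0],-1],[[0,0,-0.006],[0,0,0],-1],[[0,0,0],[0,0,0],-1],[[0,0,0],[0,0,0],-1],[[0,0,0],[0,0,0],-1],[[0,0,0],[0,0,0],-1],[[0,0,0],[0,0,0],-1]]}}

```text
t: 5.68
ee_pos: [589.0, -100.9, 59.7]
orientation: [2.314, 2.124, 0.001]
ft_force: [0.2, -0.5, -2.5]
width: 20.1
grasp_force: 30.0
```

```bash
python3 s.py wrist; python3 s.py wrist
```

```text
[ 589.  -101.    59.7] [2.314e+00 2.124e+00 1.000e-03] [ 0.4  0.9 -1.8]
9 [594.6 -18.1  14.3] (array([593. , -36.8]), array([141. ,  46.2]), 85.3)
55 [589.  -91.1  85.2] (array([588.6, -96.9]), array([36.3, 37.9]), 85.8)
[ 589.  -101.    59.6] [2.314e+00 2.124e+00 1.000e-03] [ 0.5 -1.2 -2.1]
9 [594.5 -18.1  14.3] (array([593. , -36.9]), array([140.9,  46.2]), 85.2)
55 [588.9 -91.2  85.2] (array([588.6, -96.7]), array([36.1, 38.5]), 87.3)
```

>>> {"name": "servo_tool", "arguments": {"steps": [[[-0.001,0,-0.005],[0,0,0],-1],[[0,0,-0.003],[0,0,0],-1],[[0,0,-0.002],[0,0,0],-1],[[0,0,-0.002],[0,0,0],-1],[[0,0,-0.0015],[0,0,0],-1],[[0,0,-0.001],[0,0,0],-1],[[0,0,0],[0,0,0],-1],[[0,0,0],[0,0,0],-1]]}}

```text
t: 6.45
ee_pos: [587.5, -100.9, 44.8]
orientation: [-2.314, -2.124, 0.0]
ft_force: [-2.8, -0.3, 4.7]
width: 19.8
grasp_force: 30.0
```

>>> {"name": "servo_tool", "arguments": {"steps": [[[0.0007,0.0085,0.0007],[0,0,0],-1],[[0.0007,0.0085,0],[0,0,0],-1],[[0.0007,0.0085,0],[0,0,0],-1],[[0.0007,0.0085,0],[0,0,0],-1],[[0.0007,0.0085,0],[0,0,0],-1],[[0.0007,0.0085,0],[0,0,0],-1],[[0.0007,0.0085,0],[0,0,0],-1],[[0.0007,0.0085,0],[0,0,0],-1]]}}

```text
t: 7.12
ee_pos: [593.3, -31.9, 45.4]
orientation: [-2.314, -2.125, 0.0]
ft_force: [-0.5, -3.1, 4.3]
width: 19.9
grasp_force: 30.0
```

>>> {"name": "servo_tool", "arguments": {"steps": [[[0.0007,0.0085,0],[0,0,0],-1],[[0.0007,0.0085,0],[0,0,0],-1],[[0.0007,0.0085,0],[0,0,0],-1],[[0.0007,0.0085,0],[0,0,0],-1],[[0.0007,0.0085,0],[0,0,0],-1],[[0.0007,0.0085,0],[0,0,0],-1],[[0.0007,0.0085,0],[0,0,0],-1],[[0.0005,0.0065,0],[0,0,0],-1]]}}

```text
t: 7.78
ee_pos: [598.8, 34.1, 45.4]
orientation: [-2.314, -2.125, -0.0]
ft_force: [-0.4, -3.0, 3.7]
width: 19.8
grasp_force: 30.0
```

>>> {"name": "servo_tool", "arguments": {"steps": [[[0,0,0],[0,0,0],-1],[[0,0,0],[0,0,0],-1],[[0,0,0],[0,0,0],-1],[[0,0,0],[0,0,0],-1],[[0,0,0.005],[0,0,0],-1],[[0,0,0.015],[0,0,0],-1],[[0,0,0.03],[0,0,0],-1],[[0,0,0],[0,0,0],-1]]}}

```text
t: 8.45
ee_pos: [600.6, 32.4, 99.0]
orientation: [2.312, 2.122, 0.005]
ft_force: [1.3, 0.0, -0.9]
width: 20.2
grasp_force: 30.0
```

>>> {"name": "servo_tool", "arguments": {"steps": [[[-0.0235,-0.0095,0],[0,0,1],-1],[[-0.0235,-0.0095,0],[0,0,1],-1],[[-0.0235,-0.0095,0],[0,0,1],-1],[[-0.0235,-0.0095,0],[0,0,1],-1],[[-0.0235,-0.0095,0],[0,0,1],-1],[[-0.0235,-0.0095,0],[0,0,1],-1],[[-0.0235,-0.0095,0],[0,0,1],-1],[[-0.0235,-0.0095,0],[0,0,1],-1]]}}

```text
t: 9.12
ee_pos: [408.6, -43.6, 94.8]
orientation: [-2.159, -2.281, 0.002]
ft_force: [-0.5, -0.6, -1.1]
width: 19.8
grasp_force: 30.0
```

>>> {"name": "servo_tool", "arguments": {"steps": [[[0,0,-0.015],[0,0,0],-1],[[0,0,-0.015],[0,0,0],-1],[[0,0,-0.01],[0,0,0],-1],[[0,0,-0.008],[0,0,0],-1],[[0,0,0],[0,0,0],-1],[[0,0,0],[0,0,0],-1],[[0,0,0],[0,0,0],-1],[[0,0,0],[0,0,0],-1]]}}

```text
t: 9.78
ee_pos: [411.1, -43.0, 47.8]
orientation: [2.16, 2.28, 0.001]
ft_force: [0.3, -0.6, -1.8]
width: 20.2
grasp_force: 30.0
```

>>> {"name": "servo_tool", "arguments": {"steps": [[[0,0,-0.004],[0,0,0],-1],[[0,0,-0.003],[0,0,0],-1],[[0,0,-0.0015],[0,0,0],-1],[[0,0,0],[0,0,0],-1],[[0,0,0],[0,0,0],-1],[[0,0,0],[0,0,0],-1],[[0,0,0],[0,0,0],-1],[[0,0,0],[0,0,0],-1]]}}

```text
t: 10.45
ee_pos: [410.8, -42.9, 39.0]
orientation: [2.16, 2.281, 0.0]
ft_force: [-0.6, -0.3, 1.0]
width: 19.6
grasp_force: 30.0
```

Contact with the mat is felt, so I release and rise.

>>> {"name": "servo_tool", "arguments": {"steps": [[[0,0,0],[0,0,0],-0.3],[[0,0,0],[0,0,0],-0.3],[[0,0,0],[0,0,0],0.3],[[0,0,0],[0,0,0],0.3],[[0,0,0],[0,0,0],0.3],[[0,0,0.02],[0,0,0],0.3],[[0,0,0.04],[0,0,0],0.3],[[0,0,0.04],[0,0,0],0.3]]}}

```text
t: 11.12
ee_pos: [409.2, -42.8, 139.0]
orientation: [-2.158, -2.278, 0.004]
ft_force: [1.6, 0.2, 0.0]
width: 57.0
grasp_force: 0.0
```

>>> {"name": "servo_tool", "arguments": {"steps": [[[0.0128,-0.0258,0.01],[0,0,-6],0.5],[[0.0128,-0.0258,0.01],[0,0,-6],0.5],[[0.0128,-0.0258,0.01],[0,0,-6],0.5],[[0.0128,-0.0258,0.01],[0,0,-6],0.5],[[0.0128,-0.0258,0.01],[0,0,-6],0.5],[[0.0128,-0.0258,0.01],[0,0,-6],0.5],[[0.0128,-0.0258,0.01],[0,0,-6],0.5],[[0.0128,-0.0258,0.01],[0,0,-6],0.5]]}}

```text
t: 11.78
ee_pos: [513.3, -250.6, 219.2]
orientation: [-2.904, -1.197, 0.0]
ft_force: [1.3, 0.7, -0.6]
width: 65.6
grasp_force: 0.0
```

```bash
cat > b.py <<'E'
import sys; from m import *
def bush(name,save=None):
    im=cap(name); d=dict(W=cloud(im),c=im["color"]); W=d["W"]
    if save: cv2.imwrite(f"pics/{save}.png",im["color"])
    hsv=cv2.cvtColor(d["c"],cv2.COLOR_BGR2HSV)
    q=(hsv[...,0]>8)&(hsv[...,0]<28)&(hsv[...,1]>110)&(hsv[...,2]>50)&(W[...,2]>-5)&(W[...,2]<120)&(abs(W[...,0]-500)<250)&(W[...,1]<130)
    for m in comps(q,60):
        p=W[m]; zt=np.nanpercentile(p[:,2],96); t=p[p[:,2]>zt-4]
        c,r=cv2.minEnclosingCircle(t[:,:2].astype(np.float32)); f=p[(p[:,2]<zt-4)]
        print(name,np.argwhere(m).mean(0).round()[::-1],"zt",zt.round(1),"rim",np.round(c,1),round(r,1))
if __name__=="__main__":
    for a in sys.argv[1].split(","): bush(a,sys.argv[2] if len(sys.argv)>2 and a=="wrist" else None)
    o=sensors.get_obs(); print(o["ee_pos"].round(1),o["orientation"].round(3))
E
python3 b.py wrist,top b60; python3 - <<'E'
from m import *
im=cap("scene");d=dict(W=cloud(im),c=im["color"]);W=d["W"]
q=(abs(W[...,0]-411)<60)&(abs(W[...,1]+43)<60)&(W[...,2]>57)&(W[...,2]<80)
print("stone",rect(W[q][:,:2]),np.median(W[q],0))
cv2.imwrite("pics/chk.png",cv2.resize(np.hstack([im["color"][130:290,80:360]]),None,fx=2.5,fy=2.5))
E
```

```text
wrist [ 39. 119.] zt 66.4 rim [411.4 -44.1] 22.3
wrist [283. 191.] zt 61.1 rim [ 511.9 -249. ] 15.8
wrist [381. 250.] zt 52.6 rim [ 537.5 -373.9] 16.0
wrist [293. 297.] zt 44.5 rim [ 429.  -349.3] 15.4
top [270. 224.] zt 69.3 rim [409.2 -43.2] 20.4
[ 515.7 -253.1  220.6] [2.901 1.196 0.005]
stone (array([412.2, -44.3]), array([21.3, 43.7]), 3.4) [414.76683891 -45.40222643  64.60622597]
```

View pics/b60.png

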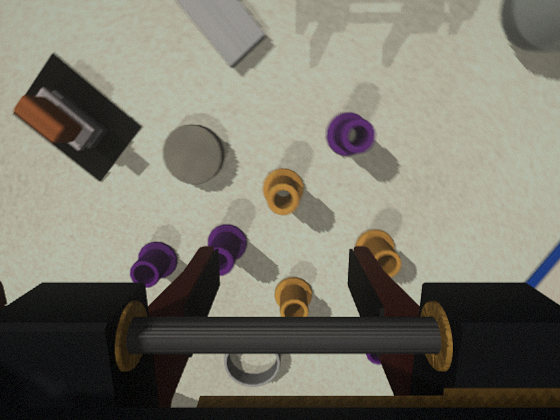

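The wrist view shows the tallest brass bushing at (283,191), with the others at (378,250) and (293,297). Purple ones at (350,133), (227,243) and (155,262) are not wanted. The stone stands upright on its mat at (60,120).

```bash
python3 b.py wrist; python3 b.py wrist
```

```text
wrist [ 36. 119.] zt 66.5 rim [410.5 -43.6] 22.7
wrist [280. 190.] zt 61.0 rim [ 511.7 -249.2] 15.8
wrist [379. 249.] zt 52.6 rim [ 538.3 -373.7] 15.5
wrist [291. 297.] zt 44.5 rim [ 428.9 -349.2] 15.5
[ 512.6 -249.4  218.4] [-2.900e+00 -1.205e+00  1.000e-03]
wrist [ 39. 118.] zt 66.5 rim [410.2 -43.5] 22.8
wrist [283. 191.] zt 61.0 rim [ 511.9 -248.8] 15.5
wrist [381. 250.] zt 52.7 rim [ 538.6 -373.5] 15.4
wrist [293. 297.] zt 44.5 rim [ 428.8 -349.5] 15.6
[ 512.1 -248.6  218.1] [-2.899e+00 -1.206e+00  2.000e-03]
```

>>> {"name": "servo_tool", "arguments": {"steps": [[[0,0,-0.03],[0,0,0],0.5],[[0,0,-0.03],[0,0,0],0.5],[[0,0,-0.03],[0,0,0],0.5],[[0,0,-0.03],[0,0,0],0.5],[[0,0,-0.03],[0,0,0],0.5],[[0,0,-0.025],[0,0,0],0.5],[[0,0,-0.015],[0,0,0],0.5],[[0,0,0],[0,0,0],0.5]]}}

```text
t: 12.7
ee_pos: [509.7, -246.5, 25.3]
orientation: [-2.894, -1.206, 0.008]
ft_force: [-1.8, 1.0, -0.3]
width: 65.8
grasp_force: 0.0
```

>>> {"name": "servo_tool", "arguments": {"steps": [[[0,0,0],[0,0,0],-1],[[0,0,0],[0,0,0],-1],[[0,0,0],[0,0,0],-1],[[0,0,0],[0,0,0],-1],[[0,0,0],[0,0,0],-1],[[0,0,0],[0,0,0],-1],[[0,0,0],[0,0,0],-1],[[0,0,0],[0,0,0],-1]]}}

```text
t: 13.37
ee_pos: [513.5, -249.5, 29.8]
orientation: [2.901, 1.204, 0.001]
ft_force: [-0.9, 1.8, 7.5]
width: 32.2
grasp_force: 30.0
```

>>> {"name": "servo_tool", "arguments": {"steps": [[[0,0,0.005],[0,0,0],-1],[[0,0,0.02],[0,0,0],-1],[[0,0,0.03],[0,0,0],-1],[[0,0,0.03],[0,0,0],-1],[[0,0,0.03],[0,0,0],-1],[[0.008,0.03,0],[0,0,0],-1],[[0.008,0.03,0],[0,0,0],-1],[[0.008,0.03,0],[0,0,0],-1]]}}

```text
t: 14.03
ee_pos: [537.4, -158.9, 144.9]
orientation: [2.901, 1.202, 0.002]
ft_force: [0.8, -0.2, -2.2]
width: 32.3
grasp_force: 30.0
```

>>> {"name": "servo_tool", "arguments": {"steps": [[[0.008,0.03,0],[0,0,0],-1],[[0.008,0.03,0],[0,0,0],-1],[[0.008,0.03,0],[0,0,0],-1],[[0.008,0.03,0],[0,0,0],-1],[[0.008,0.03,0],[0,0,0],-1],[[0.008,0.03,0],[0,0,0],-1],[[0.008,0.03,0],[0,0,0],-1],[[0.008,0.03,0],[0,0,0],-1]]}}

```text
t: 14.7
ee_pos: [601.0, 82.1, 144.0]
orientation: [-2.901, -1.205, 0.0]
ft_force: [0.7, -1.4, -3.0]
width: 32.3
grasp_force: 30.0
```

>>> {"name": "servo_tool", "arguments": {"steps": [[[0.003,0.009,0],[0,0,0],-1],[[0,0,0],[0,0,0],-1],[[0,0,0],[0,0,0],-1],[[0,0,0],[0,0,0],-1],[[0,0,0],[0,0,0],-1],[[0,0,0],[0,0,0],-1],[[0,0,0],[0,0,0],-1],[[0,0,0],[0,0,0],-1]]}}

```text
t: 15.37
ee_pos: [604.1, 88.9, 143.9]
orientation: [2.902, 1.203, -0.0]
ft_force: [-0.6, -0.6, -1.1]
width: 32.6
grasp_force: 30.0
```

```bash
python3 w.py pin2; python3 - <<'E'
from m import *
d=np.load("pin2.npz"); W=d["W"]; Z=W[...,2]
q=(abs(W[...,0]-603)<40)&(abs(W[...,1]-88)<50)
for lo,hi in((66,80),(45,62),(22,40),(100,220)):
    k=q&(Z>lo)&(Z<hi); print(lo,k.sum()); 
    if k.sum()>5: print(np.median(W[k],0).round(1),rect(W[k][:,:2]),np.argwhere(k).mean(0)[::-1].round())
o=sensors.get_obs(); print(o["ee_pos"].round(1),o["orientation"].round(3))
E
```

```text
[653.20578681 138.74556807 306.20475102]
66 0
45 51
[608.8  93.4  50.3] (array([607.7,  93. ]), array([ 2.9, 11.7]), 47.8) [284. 209.]
22 140
[609.9  94.8  34.5] (array([607.4,  92.5]), array([ 7.9, 19. ]), 46.6) [284. 204.]
100 11540
[608.3  93.6 172. ] (array([607. ,  92.2]), array([35. , 53.8]), 45.2) [283. 278.]
[604.1  89.1 144. ] [2.902 1.204 0.   ]
```

View pics/pin2.png

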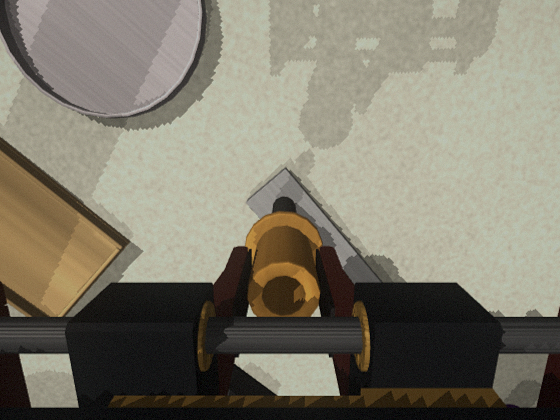

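The pin foot shows at (284,205), right behind the held bushing's flange at (283,235). Its position matches the TCP to within 1 mm, so I'm lowering over the nose.

>>> {"name": "servo_tool", "arguments": {"steps": [[[0,0,-0.02],[0,0,0],-1],[[0,0,-0.018],[0,0,0],-1],[[0,0,-0.008],[0,0,0],-1],[[0,0,-0.005],[0,0,0],-1],[[0,0,-0.004],[0,0,0],-1],[[0,0,0],[0,0,0],-1],[[0,0,0],[0,0,0],-1],[[0,0,0],[0,0,0],-1]]}}

```text
t: 16.08
ee_pos: [604.7, 89.7, 89.6]
orientation: [2.901, 1.205, 0.002]
ft_force: [-0.2, 0.7, -1.1]
width: 32.4
grasp_force: 30.0
```

>>> {"name": "servo_tool", "arguments": {"steps": [[[0,0,-0.004],[0,0,0],-1],[[0,0,-0.004],[0,0,0],-1],[[0,0,0],[0,0,0],-1],[[0,0,0],[0,0,0],-1],[[0,0,0],[0,0,0],-1],[[0,0,0],[0,0,0],-1],[[0,0,0],[0,0,0],-1],[[0,0,0],[0,0,0],-1]]}}

```text
t: 16.75
ee_pos: [604.2, 89.7, 81.0]
orientation: [2.901, 1.205, 0.0]
ft_force: [0.1, -0.5, -1.8]
width: 32.5
grasp_force: 30.0
```

>>> {"name": "servo_tool", "arguments": {"steps": [[[0,0,-0.004],[0,0,0],-1],[[0,0,-0.003],[0,0,0],-1],[[0,0,0],[0,0,0],-1],[[0,0,0],[0,0,0],-0.1],[[0,0,0],[0,0,0],-0.1],[[0,0,0],[0,0,0],-0.1],[[0,0,0],[0,0,0],-0.1],[[0,0,0],[0,0,0],-0.1]]}}

```text
t: 17.42
ee_pos: [604.3, 89.7, 74.1]
orientation: [2.901, 1.205, 0.001]
ft_force: [0.8, 0.2, -0.2]
width: 39.4
grasp_force: 0.0
```

```bash
python3 b.py wrist p60; python3 b.py scene
```

```text
wrist [284. 263.] zt 99.7 rim [603.2  89.3] 15.8
[604.2  89.7  74.1] [2.901 1.205 0.   ]
scene [292. 169.] zt 67.1 rim [413.1 -44.3] 21.4
scene [150. 202.] zt 44.2 rim [ 431.2 -350.5] 16.2
scene [138. 249.] zt 52.6 rim [ 540.2 -373.8] 15.7
[604.2  89.7  74. ] [2.901 1.205 0.   ]
```

View pics/p60.png

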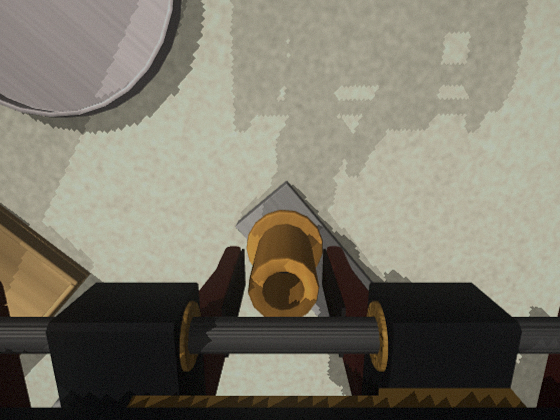

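The rim is at z 99.7, so the foot sits 26 mm above the bar. The 60 mm bushing hangs up and is tight, so it goes in the pan.

>>> {"name": "servo_tool", "arguments": {"steps": [[[-0.0007,0,-0.005],[0,0,0],-0.1],[[0,0,0],[0,0,0],-1],[[0,0,0],[0,0,0],-1],[[0,0,0],[0,0,0],-1],[[0,0,0],[0,0,0],-1],[[0,0,0],[0,0,0],-1],[[0,0,0.01],[0,0,0],-1],[[0,0,0.015],[0,0,0],-1]]}}

```text
t: 18.18
ee_pos: [602.5, 89.6, 93.3]
orientation: [-2.901, -1.204, 0.004]
ft_force: [0.0, 0.0, -1.0]
width: 31.8
grasp_force: 29.9
```

>>> {"name": "servo_tool", "arguments": {"steps": [[[0,0,0.025],[0,0,0],-1],[[0,0,0.02],[0,0,0],-1],[[0.001,0.03,0],[0,0,0],-1],[[0.001,0.035,0],[0,0,0],-1],[[0.002,0.036,0],[0,0,0],-1],[[0.002,0.036,0],[0,0,0],-1],[[0.002,0.036,0],[0,0,0],-1],[[0.002,0.036,0],[0,0,0],-1]]}}

```text
t: 18.85
ee_pos: [613.0, 300.6, 139.8]
orientation: [-2.901, -1.204, -0.0]
ft_force: [1.2, 0.2, -1.9]
width: 32.5
grasp_force: 29.9
```

>>> {"name": "servo_tool", "arguments": {"steps": [[[0,0,-0.025],[0,0,0],-1],[[0,0,-0.025],[0,0,0],-1],[[0,0,-0.02],[0,0,0],-1],[[0,0,-0.012],[0,0,0],-1],[[0,0,-0.006],[0,0,0],-1],[[0,0,0],[0,0,0],-1],[[0,0,0],[0,0,0],-1],[[0,0,0],[0,0,0],-1]]}}

```text
t: 19.52
ee_pos: [614.4, 298.9, 52.4]
orientation: [-2.901, -1.204, -0.003]
ft_force: [-0.6, -0.3, -1.6]
width: 32.0
grasp_force: 29.9
```

>>> {"name": "servo_tool", "arguments": {"steps": [[[0,0,-0.01],[0,0,0],-1],[[0,0,-0.006],[0,0,0],-1],[[0,0,-0.0025],[0,0,0],-1],[[0,0,0],[0,0,0],-1],[[0,0,0],[0,0,0],-1],[[0,0,0],[0,0,0],-1],[[0,0,0],[0,0,0],-1],[[0,0,0],[0,0,0],-1]]}}

```text
t: 20.18
ee_pos: [614.2, 298.4, 33.0]
orientation: [2.901, 1.205, 0.002]
ft_force: [1.3, -3.1, 4.5]
width: 32.5
grasp_force: 30.0
```

>>> {"name": "servo_tool", "arguments": {"steps": [[[0,0,0],[0,0,0],-0.1],[[0,0,0],[0,0,0],-0.1],[[0,0,0],[0,0,0],0.2],[[0,0,0],[0,0,0],0.2],[[0,0,0],[0,0,0],0.2],[[0,0,0.02],[0,0,0],0.2],[[0,0,0.04],[0,0,0],0.2],[[0,0,0.04],[0,0,0],0.2]]}}

```text
t: 20.85
ee_pos: [611.8, 298.1, 131.4]
orientation: [2.901, 1.205, -0.007]
ft_force: [0.5, 0.9, 0.2]
width: 52.5
grasp_force: 0.0
```

>>> {"name": "servo_tool", "arguments": {"steps": [[[-0.0045,-0.039,0.0105],[0,0,0],0.5],[[-0.0045,-0.039,0.0105],[0,0,0],0.5],[[-0.0045,-0.039,0.0105],[0,0,0],0.5],[[-0.0045,-0.039,0.0105],[0,0,0],0.5],[[-0.0045,-0.039,0.0105],[0,0,0],0.5],[[-0.0045,-0.039,0.0105],[0,0,0],0.5],[[-0.0045,-0.039,0.0105],[0,0,0],0.5],[[-0.0045,-0.039,0.0105],[0,0,0],0.5]]}}

```text
t: 21.52
ee_pos: [576.8, -14.9, 216.9]
orientation: [-2.901, -1.205, -0.0]
ft_force: [1.0, -0.3, -0.0]
width: 65.7
grasp_force: 0.0
```

>>> {"name": "servo_tool", "arguments": {"steps": [[[-0.0045,-0.0395,0],[0,0,0],0.5],[[-0.0045,-0.0395,0],[0,0,0],0.5],[[-0.0045,-0.0395,0],[0,0,0],0.5],[[-0.0045,-0.0395,0],[0,0,0],0.5],[[-0.0045,-0.0395,0],[0,0,0],0.5],[[-0.0045,-0.0395,0],[0,0,0],0.5],[[-0.0045,-0.0395,0],[0,0,0],0.5],[[-0.0045,-0.0395,0],[0,0,0],0.5]]}}

```text
t: 22.18
ee_pos: [540.8, -331.1, 216.4]
orientation: [-2.901, -1.205, -0.0]
ft_force: [0.0, -0.2, 0.2]
width: 66.0
grasp_force: 0.0
```

>>> {"name": "servo_tool", "arguments": {"steps": [[[0,-0.03,0],[0,0,0],0.5],[[0,-0.013,0],[0,0,0],0.5],[[0,0,0],[0,0,0],0.5],[[0,0,0],[0,0,0],0.5],[[0,0,0],[0,0,0],0.5],[[0,0,0],[0,0,0],0.5],[[0,0,0],[0,0,0],0.5],[[0,0,0],[0,0,0],0.5]]}}

```text
t: 22.85
ee_pos: [541.8, -371.1, 216.6]
orientation: [-2.9, -1.207, -0.0]
ft_force: [0.1, -0.4, 0.8]
width: 65.7
grasp_force: 0.0
```

```bash
python3 b.py wrist b52; python3 b.py scene; python3 - <<'E'
from m import *
im=cap("scene"); W=cloud(im); q=(abs(W[...,0]-613)<70)&(abs(W[...,1]-298)<70)&(W[...,2]>24)
k=max(comps(q,20),key=np.sum); p=W[k]; t=p[p[:,2]>np.percentile(p[:,2],96)-4]; print("pan60",np.percentile(p[:,2],96),cv2.minEnclosingCircle(t[:,:2].astype(np.float32)))
E
```

```text
wrist [283. 194.] zt 52.9 rim [ 537.9 -373.9] 15.8
wrist [197. 242.] zt 44.7 rim [ 428.9 -348.3] 15.7
[ 541.8 -371.3  216.6] [2.901 1.207 0.   ]
scene [292. 166.] zt 67.2 rim [413.6 -44.6] 21.2
scene [150. 202.] zt 44.2 rim [ 431.2 -351. ] 16.6
scene [138. 249.] zt 52.1 rim [ 540.4 -374.4] 15.5
[ 541.7 -371.6  216.5] [2.901 1.206 0.   ]
pan60 65.86678640914799 ((615.1063842773438, 297.0755310058594), 16.05596351623535)
```

>>> {"name": "servo_tool", "arguments": {"steps": [[[-0.0036,-0.0024,-0.03],[0,0,0],0.5],[[0,0,-0.03],[0,0,0],0.5],[[0,0,-0.03],[0,0,0],0.5],[[0,0,-0.03],[0,0,0],0.5],[[0,0,-0.03],[0,0,0],0.5],[[0,0,-0.025],[0,0,0],0.5],[[0,0,-0.013],[0,0,0],0.5],[[0,0,-0.006],[0,0,0],0.5]]}}

```text
t: 23.67
ee_pos: [536.7, -373.9, 20.1]
orientation: [-2.899, -1.204, 0.003]
ft_force: [-0.7, -0.1, 0.0]
width: 66.0
grasp_force: 0.0
```

>>> {"name": "servo_tool", "arguments": {"steps": [[[0,0,0],[0,0,0],0.5],[[0,0,0],[0,0,0],-1],[[0,0,0],[0,0,0],-1],[[0,0,0],[0,0,0],-1],[[0,0,0],[0,0,0],-1],[[0,0,0],[0,0,0],-1],[[0,0,0],[0,0,0],-1],[[0,0,0],[0,0,0],-1]]}}

```text
t: 24.33
ee_pos: [538.1, -374.9, 23.1]
orientation: [2.901, 1.204, 0.001]
ft_force: [-1.0, 1.8, 6.5]
width: 31.8
grasp_force: 30.0
```

>>> {"name": "servo_tool", "arguments": {"steps": [[[0,0,0],[0,0,0],-1],[[0,0,0],[0,0,0],-1],[[0,0,0.01],[0,0,0],-1],[[0,0,0.025],[0,0,0],-1],[[0,0,0.03],[0,0,0],-1],[[0,0,0.03],[0,0,0],-1],[[0,0,0.02],[0,0,0],-1],[[0,0,0],[0,0,0],-1]]}}

```text
t: 25.0
ee_pos: [540.2, -376.5, 142.6]
orientation: [2.895, 1.202, 0.007]
ft_force: [1.1, -1.0, -0.8]
width: 31.6
grasp_force: 30.0
```

>>> {"name": "servo_tool", "arguments": {"steps": [[[0.0054,0.0386,0],[0,0,0],-1],[[0.0054,0.0386,0],[0,0,0],-1],[[0.0054,0.0386,0],[0,0,0],-1],[[0.0054,0.0386,0],[0,0,0],-1],[[0.0054,0.0386,0],[0,0,0],-1],[[0.0054,0.0386,0],[0,0,0],-1],[[0.0054,0.0386,0],[0,0,0],-1],[[0.0054,0.0386,0],[0,0,0],-1]]}}

```text
t: 25.67
ee_pos: [580.1, -64.0, 136.2]
orientation: [-2.901, -1.204, 0.003]
ft_force: [0.2, 0.3, -1.9]
width: 31.5
grasp_force: 30.0
```

>>> {"name": "servo_tool", "arguments": {"steps": [[[0.0054,0.0386,0],[0,0,0],-1],[[0.0054,0.0386,0],[0,0,0],-1],[[0.0054,0.0386,0],[0,0,0],-1],[[0.0054,0.038,0],[0,0,0],-1],[[0,0,0],[0,0,0],-1],[[0,0,0],[0,0,0],-1],[[0,0,0],[0,0,0],-1],[[0,0,0],[0,0,0],-1]]}}

```text
t: 26.33
ee_pos: [602.0, 86.6, 136.7]
orientation: [-2.902, -1.203, 0.002]
ft_force: [-0.4, 0.9, -2.0]
width: 31.7
grasp_force: 30.0
```

>>> {"name": "servo_tool", "arguments": {"steps": [[[0,0,0],[0,0,0],-1],[[0,0,0],[0,0,0],-1],[[0,0,0],[0,0,0],-1],[[0,0,0],[0,0,0],-1],[[0,0,0],[0,0,0],-1],[[0,0,0],[0,0,0],-1],[[0,0,0],[0,0,0],-1],[[0,0,0],[0,0,0],-1]]}}

```text
t: 27.0
ee_pos: [602.6, 87.9, 137.4]
orientation: [2.901, 1.205, 0.0]
ft_force: [0.4, -0.2, -2.0]
width: 31.8
grasp_force: 30.0
```

```bash
python3 b.py wrist
```

```text
wrist [279. 220.] zt 119.9 rim [610.2  98.4] 18.6
[602.6  87.9 137.4] [-2.901 -1.205  0.   ]
```

>>> {"name": "servo_tool", "arguments": {"steps": [[[0.001,0.0015,-0.02],[0,0,0],-1],[[0,0,-0.018],[0,0,0],-1],[[0,0,-0.008],[0,0,0],-1],[[0,0,-0.005],[0,0,0],-1],[[0,0,-0.004],[0,0,0],-1],[[0,0,-0.004],[0,0,0],-1],[[0,0,0],[0,0,0],-1],[[0,0,0],[0,0,0],-1]]}}

```text
t: 27.72
ee_pos: [603.9, 89.4, 78.7]
orientation: [2.901, 1.205, 0.001]
ft_force: [1.0, -0.8, -1.9]
width: 31.8
grasp_force: 30.0
```

>>> {"name": "servo_tool", "arguments": {"steps": [[[0,0,-0.004],[0,0,0],-1],[[0,0,-0.004],[0,0,0],-1],[[0,0,-0.004],[0,0,0],-1],[[0,0,-0.003],[0,0,0],-1],[[0,0,0],[0,0,0],-1],[[0,0,0],[0,0,0],-1],[[0,0,0],[0,0,0],-1],[[0,0,0],[0,0,0],-1]]}}

```text
t: 28.38
ee_pos: [603.8, 89.4, 63.5]
orientation: [2.901, 1.205, 0.0]
ft_force: [-0.3, -0.5, -1.8]
width: 31.5
grasp_force: 30.0
```

>>> {"name": "servo_tool", "arguments": {"steps": [[[0,0,0],[0,0,0],-0.1],[[0,0,0],[0,0,0],-0.1],[[0,0,0],[0,0,0],-0.1],[[0,0,0],[0,0,0],-0.1],[[0,0,0],[0,0,0],-0.1],[[0,0,0],[0,0,0],-0.1],[[0,0,0],[0,0,0],-0.1],[[0,0,0],[0,0,0],-0.1]]}}

```text
t: 29.05
ee_pos: [603.6, 89.4, 63.4]
orientation: [2.901, 1.205, -0.0]
ft_force: [0.2, -0.8, 0.3]
width: 39.4
grasp_force: 0.0
```

```bash
python3 b.py wrist p52
```

```text
wrist [284. 245.] zt 66.8 rim [603.7  88.8] 15.9
[603.6  89.4  63.4] [-2.901 -1.205  0.   ]
```

View pics/p52.png

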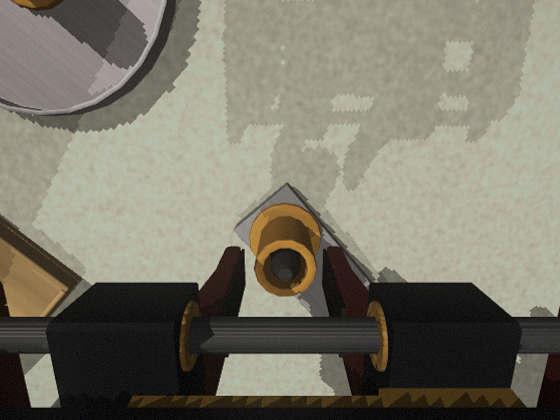

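The 52 mm bushing sits fully down (rim z 67, so the foot is on the bar). It is good and goes in the tray.

>>> {"name": "servo_tool", "arguments": {"steps": [[[0,0,-0.015],[0,0,0],-0.1],[[0,0,-0.012],[0,0,0],-0.1],[[0,0,0],[0,0,0],-0.1],[[0,0,0],[0,0,0],-1],[[0,0,0],[0,0,0],-1],[[0,0,0],[0,0,0],-1],[[0,0,0],[0,0,0],-1],[[0,0,0],[0,0,0],-1]]}}

```text
t: 29.77
ee_pos: [603.7, 89.4, 36.7]
orientation: [2.901, 1.205, 0.0]
ft_force: [0.0, -0.2, -1.5]
width: 31.7
grasp_force: 30.0
```

>>> {"name": "servo_tool", "arguments": {"steps": [[[0,0,0.01],[0,0,0],-1],[[0,0,0.02],[0,0,0],-1],[[0,0,0.025],[0,0,0],-1],[[0,0,0.025],[0,0,0],-1],[[0,0,0.015],[0,0,0],-1],[[-0.0238,0.0177,0],[0,0,0],-1],[[-0.0238,0.0177,0],[0,0,0],-1],[[-0.0238,0.0177,0],[0,0,0],-1]]}}

```text
t: 30.43
ee_pos: [531.8, 142.8, 132.8]
orientation: [2.902, 1.203, 0.003]
ft_force: [0.3, 0.4, -1.5]
width: 31.1
grasp_force: 30.0
```

>>> {"name": "servo_tool", "arguments": {"steps": [[[-0.0238,0.0177,0],[0,0,0],-1],[[-0.0238,0.0177,0],[0,0,0],-1],[[-0.0238,0.0177,0],[0,0,0],-1],[[-0.0238,0.0177,0],[0,0,0],-1],[[-0.0238,0.0177,0],[0,0,0],-1],[[0,0,-0.02],[0,0,0],-1],[[0,0,-0.02],[0,0,0],-1],[[0,0,-0.02],[0,0,0],-1]]}}

```text
t: 31.1
ee_pos: [413.5, 231.9, 72.2]
orientation: [-2.9, -1.207, -0.004]
ft_force: [0.6, 0.8, -1.5]
width: 32.0
grasp_force: 30.0
```

>>> {"name": "servo_tool", "arguments": {"steps": [[[0,0,-0.02],[0,0,0],-1],[[0,0,-0.01],[0,0,0],-1],[[0,0,0],[0,0,0],-1],[[0,0,0],[0,0,0],-1],[[0,0,0],[0,0,0],-1],[[0,0,0],[0,0,0],-1],[[0,0,0],[0,0,0],-1],[[0,0,0],[0,0,0],-1]]}}

```text
t: 31.77
ee_pos: [413.7, 231.2, 42.1]
orientation: [-2.901, -1.205, -0.002]
ft_force: [0.3, 0.6, -1.8]
width: 31.7
grasp_force: 30.0
```

>>> {"name": "servo_tool", "arguments": {"steps": [[[0,0,-0.008],[0,0,0],-1],[[0,0,-0.005],[0,0,0],-1],[[0,0,-0.0022],[0,0,0],-1],[[0,0,0],[0,0,0],-1],[[0,0,0],[0,0,0],-1],[[0,0,0],[0,0,0],-1],[[0,0,0],[0,0,0],-1],[[0,0,0],[0,0,0],-1]]}}

```text
t: 32.43
ee_pos: [413.1, 230.9, 26.0]
orientation: [2.901, 1.205, -0.0]
ft_force: [0.5, 0.3, -1.7]
width: 31.2
grasp_force: 30.0
```

>>> {"name": "servo_tool", "arguments": {"steps": [[[0,0,0],[0,0,0],-0.1],[[0,0,0],[0,0,0],-0.1],[[0,0,0],[0,0,0],0],[[0,0,0],[0,0,0],0],[[0,0,0],[0,0,0],0],[[0,0,0.02],[0,0,0],0],[[0,0,0.04],[0,0,0],0],[[0,0,0.04],[0,0,0],0]]}}

```text
t: 33.1
ee_pos: [411.9, 230.3, 126.2]
orientation: [2.901, 1.205, -0.006]
ft_force: [1.3, 0.7, 0.9]
width: 44.3
grasp_force: 0.0
```

>>> {"name": "servo_tool", "arguments": {"steps": [[[0.001,-0.0387,0.0115],[0,0,0],0.5],[[0.001,-0.0387,0.0115],[0,0,0],0.5],[[0.001,-0.0387,0.0115],[0,0,0],0.5],[[0.001,-0.0387,0.0115],[0,0,0],0.5],[[0.001,-0.0387,0.0115],[0,0,0],0.5],[[0.001,-0.0387,0.0115],[0,0,0],0.5],[[0.001,-0.0387,0.0115],[0,0,0],0.5],[[0.001,-0.0387,0.0115],[0,0,0],0.5]]}}

```text
t: 33.77
ee_pos: [420.7, -80.5, 219.0]
orientation: [2.901, 1.205, 0.001]
ft_force: [1.1, 0.2, 0.5]
width: 66.0
grasp_force: 0.0
```

>>> {"name": "servo_tool", "arguments": {"steps": [[[0.001,-0.0387,0],[0,0,0],0.5],[[0.001,-0.0387,0],[0,0,0],0.5],[[0.001,-0.0387,0],[0,0,0],0.5],[[0.001,-0.0387,0],[0,0,0],0.5],[[0.001,-0.0387,0],[0,0,0],0.5],[[0.001,-0.0387,0],[0,0,0],0.5],[[0.001,-0.0387,0],[0,0,0],0.5],[[0,0,0],[0,0,0],0.5]]}}

```text
t: 34.43
ee_pos: [428.6, -355.6, 218.5]
orientation: [2.9, 1.198, 0.001]
ft_force: [-0.1, 0.1, 0.1]
width: 66.2
grasp_force: 0.0
```

>>> {"name": "servo_tool", "arguments": {"steps": [[[0,0,0],[0,0,0],0.5],[[0,0,0],[0,0,0],0.5],[[0,0,0],[0,0,0],0.5],[[0,0,0],[0,0,0],0.5],[[0,0,0],[0,0,0],0.5],[[0,0,0],[0,0,0],0.5],[[0,0,0],[0,0,0],0.5],[[0,0,0],[0,0,0],0.5]]}}

```text
t: 35.1
ee_pos: [428.4, -349.2, 218.3]
orientation: [2.901, 1.206, 0.0]
ft_force: [-0.1, 0.4, -0.3]
width: 65.4
grasp_force: 0.0
```

```bash
python3 b.py wrist b44; python3 - <<'E'
from m import *
im=cap("scene"); W=cloud(im)
for x,y in((613,298),(413,231)):
    q=(abs(W[...,0]-x)<45)&(abs(W[...,1]-y)<60)&(W[...,2]>24)
    k=max(comps(q,10),key=np.sum); p=W[k]; t=p[p[:,2]>np.percentile(p[:,2],96)-4]; print(np.percentile(p[:,2],96),cv2.minEnclosingCircle(t[:,:2].astype(np.float32)))
E
```

```text
wrist [284. 189.] zt 45.1 rim [ 428.8 -349.8] 15.8
[ 428.3 -349.4  218.3] [2.901 1.205 0.   ]
65.76812004612643 ((615.7485961914062, 296.7788391113281), 16.114713668823242)
57.35193850697893 ((413.9939270019531, 228.28256225585938), 16.821271896362305)
```

>>> {"name": "servo_tool", "arguments": {"steps": [[[0.0003,-0.0004,-0.03],[0,0,0],0.5],[[0,0,-0.03],[0,0,0],0.5],[[0,0,-0.03],[0,0,0],0.5],[[0,0,-0.03],[0,0,0],0.5],[[0,0,-0.03],[0,0,0],0.5],[[0,0,-0.026],[0,0,0],0.5],[[0,0,-0.016],[0,0,0],0.5],[[0,0,-0.01],[0,0,0],0.5]]}}

```text
t: 35.87
ee_pos: [427.5, -349.1, 13.9]
orientation: [-2.899, -1.204, 0.002]
ft_force: [-0.2, 0.0, 0.3]
width: 66.1
grasp_force: 0.0
```

>>> {"name": "servo_tool", "arguments": {"steps": [[[0,0,0],[0,0,0],0.5],[[0,0,0],[0,0,0],-1],[[0,0,0],[0,0,0],-1],[[0,0,0],[0,0,0],-1],[[0,0,0],[0,0,0],-1],[[0,0,0],[0,0,0],-1],[[0,0,0],[0,0,0],-1],[[0,0,0],[0,0,0],-1]]}}

```text
t: 36.53
ee_pos: [428.9, -350.2, 16.9]
orientation: [2.9, 1.205, 0.001]
ft_force: [0.7, -0.1, 5.8]
width: 31.6
grasp_force: 30.0
```

>>> {"name": "servo_tool", "arguments": {"steps": [[[0,0,0],[0,0,0],-1],[[0,0,0],[0,0,0],-1],[[0,0,0.01],[0,0,0],-1],[[0,0,0.025],[0,0,0],-1],[[0,0,0.03],[0,0,0],-1],[[0,0,0.03],[0,0,0],-1],[[0,0,0.02],[0,0,0],-1],[[0,0,0],[0,0,0],-1]]}}

```text
t: 37.2
ee_pos: [430.6, -351.7, 135.9]
orientation: [2.895, 1.202, 0.005]
ft_force: [1.2, 0.6, -0.4]
width: 31.4
grasp_force: 30.0
```

>>> {"name": "servo_tool", "arguments": {"steps": [[[0.0146,0.0366,0],[0,0,0],-1],[[0.0146,0.0366,0],[0,0,0],-1],[[0.0146,0.0366,0],[0,0,0],-1],[[0.0146,0.0366,0],[0,0,0],-1],[[0.0146,0.0366,0],[0,0,0],-1],[[0.0146,0.0366,0],[0,0,0],-1],[[0.0146,0.0366,0],[0,0,0],-1],[[0.0146,0.0366,0],[0,0,0],-1]]}}

```text
t: 37.87
ee_pos: [544.9, -55.1, 130.4]
orientation: [-2.901, -1.204, 0.002]
ft_force: [0.5, -0.3, -1.9]
width: 32.0
grasp_force: 30.0
```

>>> {"name": "servo_tool", "arguments": {"steps": [[[0.0146,0.0366,0],[0,0,0],-1],[[0.0146,0.0366,0],[0,0,0],-1],[[0.0146,0.0366,0],[0,0,0],-1],[[0.0144,0.0367,0],[0,0,0],-1],[[0,0,0],[0,0,0],-1],[[0,0,0],[0,0,0],-1],[[0,0,0],[0,0,0],-1],[[0,0,0],[0,0,0],-1]]}}

```text
t: 38.53
ee_pos: [602.4, 88.2, 130.5]
orientation: [-2.902, -1.203, 0.003]
ft_force: [0.2, -0.2, -0.3]
width: 31.5
grasp_force: 30.0
```

>>> {"name": "servo_tool", "arguments": {"steps": [[[0,0,0],[0,0,0],-1],[[0,0,0],[0,0,0],-1],[[0,0,0],[0,0,0],-1],[[0,0,0],[0,0,0],-1],[[0,0,0],[0,0,0],-1],[[0,0,0],[0,0,0],-1],[[0,0,0],[0,0,0],-1],[[0,0,0],[0,0,0],-1]]}}

```text
t: 39.2
ee_pos: [603.5, 89.4, 131.2]
orientation: [-2.901, -1.205, -0.0]
ft_force: [-0.7, -0.4, -0.9]
width: 31.8
grasp_force: 30.0
```

Offset is 16 mm, so the foot is at z 115. I lower it to about 41.

>>> {"name": "servo_tool", "arguments": {"steps": [[[0.0002,0,-0.02],[0,0,0],-1],[[0,0,-0.018],[0,0,0],-1],[[0,0,-0.008],[0,0,0],-1],[[0,0,-0.005],[0,0,0],-1],[[0,0,-0.004],[0,0,0],-1],[[0,0,-0.004],[0,0,0],-1],[[0,0,0],[0,0,0],-1],[[0,0,0],[0,0,0],-1]]}}

```text
t: 39.87
ee_pos: [604.0, 89.4, 72.5]
orientation: [2.901, 1.205, 0.001]
ft_force: [0.0, -1.2, -0.4]
width: 31.8
grasp_force: 30.0
```

>>> {"name": "servo_tool", "arguments": {"steps": [[[0,0,-0.004],[0,0,0],-1],[[0,0,-0.004],[0,0,0],-1],[[0,0,-0.004],[0,0,0],-1],[[0,0,-0.003],[0,0,0],-1],[[0,0,0],[0,0,0],-1],[[0,0,0],[0,0,0],-1],[[0,0,0],[0,0,0],-1],[[0,0,0],[0,0,0],-1]]}}

```text
t: 40.53
ee_pos: [603.9, 89.4, 57.3]
orientation: [2.901, 1.205, 0.0]
ft_force: [0.4, -0.2, -1.3]
width: 31.5
grasp_force: 30.0
```

>>> {"name": "servo_tool", "arguments": {"steps": [[[0,0,0],[0,0,0],-0.1],[[0,0,0],[0,0,0],-0.1],[[0,0,0],[0,0,0],-0.1],[[0,0,0],[0,0,0],-0.1],[[0,0,0],[0,0,0],-0.1],[[0,0,0],[0,0,0],-0.1],[[0,0,0],[0,0,0],-0.1],[[0,0,0],[0,0,0],-0.1]]}}

```text
t: 41.2
ee_pos: [603.7, 89.4, 57.2]
orientation: [2.901, 1.205, -0.0]
ft_force: [-0.5, 0.4, 0.5]
width: 39.6
grasp_force: 0.0
```

```bash
python3 b.py wrist
```

```text
wrist [284. 243.] zt 58.8 rim [603.5  89.3] 15.8
[603.7  89.3  57.2] [ 2.901  1.205 -0.   ]
```

The 44 mm bushing is fully down (rim z 58.8). It is good and goes in the tray.

>>> {"name": "servo_tool", "arguments": {"steps": [[[0,0,-0.015],[0,0,0],-0.1],[[0,0,-0.0115],[0,0,0],-0.1],[[0,0,0],[0,0,0],-0.1],[[0,0,0],[0,0,0],-1],[[0,0,0],[0,0,0],-1],[[0,0,0],[0,0,0],-1],[[0,0,0],[0,0,0],-1],[[0,0,0],[0,0,0],-1]]}}

```text
t: 41.92
ee_pos: [603.9, 89.4, 31.0]
orientation: [2.901, 1.205, 0.001]
ft_force: [-0.1, -0.4, -0.7]
width: 31.6
grasp_force: 30.0
```

>>> {"name": "servo_tool", "arguments": {"steps": [[[0,0,0.01],[0,0,0],-1],[[0,0,0.02],[0,0,0],-1],[[0,0,0.025],[0,0,0],-1],[[0,0,0.025],[0,0,0],-1],[[0,0,0.015],[0,0,0],-1],[[-0.0238,0.0291,0],[0,0,0],-1],[[-0.0238,0.0291,0],[0,0,0],-1],[[-0.0238,0.0291,0],[0,0,0],-1]]}}

```text
t: 42.58
ee_pos: [532.0, 177.2, 127.1]
orientation: [2.902, 1.202, 0.003]
ft_force: [0.8, 0.4, -1.7]
width: 31.6
grasp_force: 30.0
```

>>> {"name": "servo_tool", "arguments": {"steps": [[[-0.0238,0.0291,0],[0,0,0],-1],[[-0.0238,0.0291,0],[0,0,0],-1],[[-0.0238,0.0291,0],[0,0,0],-1],[[-0.0238,0.0291,0],[0,0,0],-1],[[-0.0238,0.0291,0],[0,0,0],-1],[[0,0,-0.02],[0,0,0],-1],[[0,0,-0.02],[0,0,0],-1],[[0,0,-0.02],[0,0,0],-1]]}}

```text
t: 43.25
ee_pos: [413.2, 323.5, 66.4]
orientation: [-2.899, -1.208, -0.004]
ft_force: [0.1, -0.3, -2.4]
width: 31.8
grasp_force: 30.0
```

>>> {"name": "servo_tool", "arguments": {"steps": [[[0,0,-0.02],[0,0,0],-1],[[0,0,-0.01],[0,0,0],-1],[[0,0,0],[0,0,0],-1],[[0,0,0],[0,0,0],-1],[[0,0,0],[0,0,0],-1],[[0,0,0],[0,0,0],-1],[[0,0,0],[0,0,0],-1],[[0,0,0],[0,0,0],-1]]}}

```text
t: 43.92
ee_pos: [413.8, 322.4, 36.5]
orientation: [-2.901, -1.205, -0.002]
ft_force: [0.3, -0.1, -2.0]
width: 31.9
grasp_force: 30.0
```

>>> {"name": "servo_tool", "arguments": {"steps": [[[0,0,-0.008],[0,0,0],-1],[[0,0,-0.005],[0,0,0],-1],[[0,0,-0.0022],[0,0,0],-1],[[0,0,0],[0,0,0],-1],[[0,0,0],[0,0,0],-1],[[0,0,0],[0,0,0],-1],[[0,0,0],[0,0,0],-1],[[0,0,0],[0,0,0],-1]]}}

```text
t: 44.58
ee_pos: [413.3, 322.2, 20.2]
orientation: [-2.901, -1.205, 0.0]
ft_force: [0.5, -0.4, -1.8]
width: 31.6
grasp_force: 30.0
```

>>> {"name": "servo_tool", "arguments": {"steps": [[[0,0,0],[0,0,0],-0.1],[[0,0,0],[0,0,0],-0.1],[[0,0,0],[0,0,0],0],[[0,0,0],[0,0,0],0],[[0,0,0],[0,0,0],0],[[0,0,0.02],[0,0,0],0],[[0,0,0.04],[0,0,0],0],[[0,0,0.04],[0,0,0],0]]}}

```text
t: 45.25
ee_pos: [412.1, 321.3, 120.4]
orientation: [2.9, 1.204, -0.006]
ft_force: [0.9, -0.0, -0.1]
width: 44.0
grasp_force: 0.0
```

>>> {"name": "servo_tool", "arguments": {"steps": [[[0.01,-0.03,0.03],[0,0,0],0.2],[[0.01,-0.03,0.03],[0,0,0],0.2],[[0.01,-0.03,0.03],[0,0,0],0.2],[[0.01,-0.03,0.02],[0,0,0],0.2],[[0.01,-0.03,0],[0,0,0],0.2],[[0.01,-0.03,0],[0,0,0],0.2],[[0,0,0],[0,0,0],0.2],[[0,0,0],[0,0,0],0.2]]}}

```text
t: 45.92
ee_pos: [472.3, 144.9, 226.7]
orientation: [-2.903, -1.2, -0.001]
ft_force: [-0.2, 0.6, 0.5]
width: 52.7
grasp_force: 0.0
```

```bash
python3 - <<'E'
from m import *
im=cap("scene"); W=cloud(im); cv2.imwrite("pics/fin.png",im["color"])
for nm,x,y,lo in(("60",613,298,24),("52",413,231,24),("44",413,322,24),("stone",411,-43,57)):
    q=(abs(W[...,0]-x)<45)&(abs(W[...,1]-y)<45)&(W[...,2]>lo)&(W[...,2]<100)
    k=max(comps(q,10),key=np.sum); p=W[k]; z=np.percentile(p[:,2],96); t=p[p[:,2]>z-4]; print(nm,z.round(1),np.round(cv2.minEnclosingCircle(t[:,:2].astype(np.float32))[0],1))
E
```

```text
60 65.6 [615.9 297. ]
52 57.6 [413.5 228. ]
44 49.8 [414.3 320. ]
stone 66.8 [413.3 -44.5]
```

View pics/fin.png

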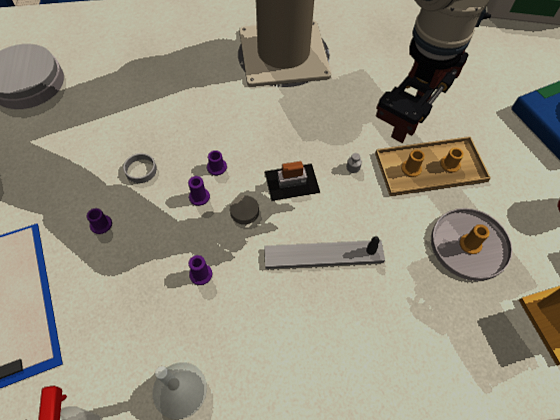

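The final view shows the 52 and 44 bushings standing in the tray at (413,162) and (453,158). The 60 stands in the pan at (475,238) and the stone on its mat at (292,175), with the bystanders in place.

```bash
python3 -c "
from workcell import close_job; print(close_job())"
```

```text
the job is handed in; nothing more can be done
None
```

The job is handed in: I stoned the gauge and put the stone back on its mat, then tested the three brass bushings present, with the 60 mm hanging up (pan) and the 52 and 44 mm going fully down (tray); no verdict was returned.

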